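# Put the soil-lab kit into its fitted trays

## Task

Put the soil lab's kit away: set the wide mould, the narrow sample tube, the square load pad and the trimming bar each into the plywood tray whose recess has its shape and size, flat on the recess floor. Keep every piece right way up throughout, and do not disturb the hammer or the lidded tin.

Things in the scene. Friction and masses are not known exactly. Their poses are not given: they have to be found in the camera images.
- mould: Wide steel mould: a plain open tube standing upright, 60 mm outside diameter, 51 mm bore, 60 mm tall. Origin: centre of its underside, z up along its axis. Goes into tray_mould.
- tube: Narrow steel sample tube: a plain open tube standing upright, 38 mm outside diameter, 30 mm bore, 70 mm tall. Origin: centre of its underside, z up along its axis. Goes into tray_tube.
- pad: Square aluminium load pad: plate 60 x 60 mm, 16 mm thick, with a round stem of 20 mm diameter in the middle of its top, from 16 to 46 mm above the underside, to hold it by. Origin: centre of its underside; x and y along the plate's sides, z up. All four quarter turns are alike. Goes into tray_pad.
- bar: Trimming bar, lying flat: a steel sole 100 x 30 mm, 6 mm thick, with a wooden back 96 mm long and 22 mm wide on it, 36 mm tall in all; hold it by the wooden back. Origin: centre of its underside; x along its length, y across, z up. A half turn makes no difference. Goes into tray_bar.
- tray_mould: Plywood tray fixed to the bench, 14 mm high, outside 96 x 96 mm, with one wide round (76 mm diameter) recess in the middle, its dark floor 6 mm above the bench (8 mm deep). Origin: centre of its underside, under the centre of the recess, z up; its yaw does not matter.
- tray_tube: Plywood tray fixed to the bench, 14 mm high, outside 74 x 74 mm, with one narrow round (54 mm diameter) recess in the middle, its dark floor 6 mm above the bench (8 mm deep). Origin: centre of its underside, under the centre of the recess, z up; its yaw does not matter.
- tray_pad: Plywood tray fixed to the bench, 14 mm high, outside 96 x 96 mm, with one square (76 x 76 mm) recess in the middle, its dark floor 6 mm above the bench (8 mm deep). Origin: centre of its underside, under the centre of the recess, z up; x and y along the sides of the recess; the pad must be turned square to it to go in.
- tray_bar: Plywood tray fixed to the bench, 14 mm high, outside 136 x 66 mm, with one long (116 x 46 mm) recess in the middle, its dark floor 6 mm above the bench (8 mm deep). Origin: centre of its underside, under the centre of the recess, z up; x along the recess's length, y across; the bar must lie along it to go in.
- hammer: Bystander: a wooden-handled hammer 280 mm long lying on the far side of the bench, about along world y. Its own x runs along the handle towards the head, its origin is under the tool on the bench. Leave it alone.
- tin: Bystander: a closed aluminium sample tin, 57 mm diameter over its lid, 30 mm tall, standing on the bench. Origin: centre of its underside. Leave it alone.

How it is judged (in metres and radians):
At the end, for the whole second after the job is handed in: The mould, the tube, the pad and the bar each lie flat (within 0.08 rad) on the floor of their own tray's recess (underside 4 to 8.5 mm above the tray's underside), centred within 12.5 mm of the recess's centre, released and at rest (horizontal distance between mould and tray_mould below 0.0125 m and z of mould in the frame of tray_mould between 0.004 and 0.0085 m and angle between each of mould, tube, pad, bar's own z axis and vertical below 0.08 rad and linear speed of each of mould, tube, pad, bar below 0.02 m/s and angular speed of each of mould, tube, pad, bar below 0.2 rad/s and horizontal distance between tube and tray_tube below 0.0125 m and z of tube in the frame of tray_tube between 0.004 and 0.0085 m and horizontal distance between pad and tray_pad below 0.0125 m and z of pad in the frame of tray_pad between 0.004 and 0.0085 m and horizontal distance between bar and tray_bar below 0.0125 m and z of bar in the frame of tray_bar between 0.004 and 0.0085 m); the robot touches nothing.
It fails at once if a piece of the kit is tipped by more than about 35 degrees (angle between any of mould, tube, pad, bar's own z axis and vertical above 0.6 rad).
It fails at once if the hammer or the tin is displaced by more than 25 mm (distance of any of hammer, tin from where it was at the start of the episode above 0.025 m).
It also fails if it takes over 117 s, if anything falls off the work surface, if the arm or the gripper's body presses on something with over 40 N, if the wrist force passes 120 N, or if a joint passes its speed limit or range.

## Robot

A 6-joint arm with a two-finger parallel gripper is mounted at the origin on the work surface. World frame = base frame: x ahead of the robot, y to its left, z up, the work surface at z = 0. Lengths are in m, angles in degrees, forces in N, time in s.
With the tool pointing down it reaches from about 0.4 to 0.825 m from the base axis. Payload 7 kg.
Tool frame: the origin (TCP) lies at the very end of the fingers, on their centre line; the grasp point (between the pads) lies 19 mm behind it (ctrl.grip_point_offset is the distance from the TCP to the grasp point, in m); x points along the fingers, z is the direction in which the jaws open and shut, and the axes are right-handed (so a half turn about x gives the same grasp; the last joint's range is limited). The gripper opens to 88 mm and grips with 3 to 60 N. Pads are 19 mm wide; open, the fingers measure 130 mm over their backs; the gripper's body (78 mm by 193 mm) begins 47 mm behind the grasp point.
Start: joints at [86.408, 20.546, 0.682, 0, -70.136, -16.507], TCP at [0.232, 0.634, 0.227] pointing down, gripper open.
Joint ranges: [-176.03, 176.03], [-82.01, 121.73], [-58.28, 71.71], [-173.87, 95.51], [-174.79, -0.11], [-173.66, 173.66]. Speed limits (degrees/s): [136.94, 136.94, 172.46, 180, 180, 180].

## Interface

Orientations are given as [roll, pitch, yaw] about the fixed x, y, z axes, in that order (R = Rz(yaw) Ry(pitch) Rx(roll)).
In Python, from plant import get_obs, snapshot, calibration, close_job, ctrl gives the robot as it stands.
- The arm moves only by the tool move_arm, never from a script. Its argument "commands" is a list that holds one entry, the list of rows, each a list of 4 numbers: the shift along the tool's x, y, z in cm, then the turn about the tool's x in rad. In form: [[[dx, dy, dz, spin], ...]]. A call has 1 to 8 rows; each row shifts and turns the commanded pose from where the row before left it, along the tool's axes as they then stand; what a row does not reach is not made up. A row lasts 1/10 s, in which the tool goes at most 50 mm and 8.59 degrees, less where a joint would pass 70% of its speed; a pose out of reach is approached as far as the arm can. A call with a gripper value outside its range is refused whole. "jaw" is the finger opening in cm, from 0 to 8.76, set as the call begins (left out, the last holds). The fingers move at their own pace and stop on an object; the grip force is fixed at half the most. Time passes only in rows, so rows that do not move let the fingers close. It gives the time, the measured TCP pose, the force and the opening at its end, in the units of the state.
- get_obs(): the state, without advancing time (a new reading comes with each control period).
- snapshot(name): name is "scene" or "top" or "wrist"; returns (picture, depth): 420x560x3 uint8, red, green, blue; 420x560 float32, m along the optical axis (not along the pixel's ray), 0 where there is no reading.
- calibration(name): a dict with "mtx" (3x3 intrinsics, pixels), "k1" (the pictures are not rectified: a ray, as slopes to the right and down, at radius r is drawn at 1 + k1 r^2 times it, then the intrinsics apply), "T" (4x4, takes a point from camera to world coordinates); the wrist camera has in their place "tool_from_camera" (4x4, takes a point from camera to tool coordinates, whose origin is the TCP and whose axes are the tool frame's). Camera axes: x right, y up, looking along -z (the intrinsics and any distortion apply to the point x, -y, -z); pixel columns grow to the right and rows downward; lengths in m; the calibration is good to about 2 mm. A picture is of the moment at which its call begins: read the wrist's pose just before it. calibration takes no time and is no camera call.
- close_job(): hands the job in, once; it reports no verdict.
The state is a dict: "clock": time; "joint_pos": joint angles; "qvel": joint speeds; "tau": joint torques, N m; "tool_pos": TCP position; "orientation": TCP orientation; "force": force on the tool from outside, world axes, zero at the start; "moment": the same for the moment, N m; "opening": finger opening in m.
Only numpy, scipy, OpenCV 4.12 (cv2) and the standard library are available. Lean on these libraries where they do the work, as an engineer would, in place of code of your own. Each camera call takes 0.05 s, during which the arm holds its last target. There are 200 camera calls.

## Working session

There is one attempt and no reset: what is moved stays moved. The work goes in short steps, Python scripts to look and compute and a tool call to move; the robot and the scene stay as the last step left them, time stands still between calls to the robot, and variables do not carry over. Pictures are saved under pics/ and viewed, about 12 in all and at most 16, crops included, and the job is handed in when it is done.

Besides the shell and the picture viewer there is one more tool, called as name(argument=value, ...), one argument or row to a line, values as JSON. move_arm: Moves the arm, as the interface text tells. Its arguments: {"type":"object","properties":{"commands":{"type":"array"},"jaw":{"type":"number"}},"required":["commands"]}

```bash
mkdir -p pics; ls
python3 - <<'E'
from plant import get_obs, snapshot, calibration, ctrl
import cv2,numpy as np
o=get_obs();print(o['clock'],o['tool_pos'],o['orientation'],o['opening'],ctrl.grip_point_offset)
for n in ['top','scene']:
    p,d=snapshot(n);cv2.imwrite(f'pics/{n}0.png',p[:,:,::-1]);np.save(f'pics/{n}0.npy',d)
    c=calibration(n);print(n,c['mtx'].tolist() if hasattr(c['mtx'],'tolist') else c['mtx'],c['k1'],np.round(c['T'],3).tolist())
print(calibration('wrist'))
E
```

```text
pics
0.0 [0.23185803 0.63339955 0.22561161] [   4.66634852   89.90373243 -105.44485561] 0.08755674185100695 0.0188
top [[408.92848267832534, 0.0, 277.6895407296668], [0.0, 408.92848267832534, 210.27920664089098], [0.0, 0.0, 1.0]] -0.11707468134813122 [[-0.021, 0.998, -0.055, 0.517], [-1.0, -0.021, 0.006, -0.01], [0.005, 0.055, 0.998, 1.251], [0.0, 0.0, 0.0, 1.0]]
scene [[387.4378970575357, 0.0, 284.4387063409125], [0.0, 387.4378970575357, 209.2571957213866], [0.0, 0.0, 1.0]] -0.06131624057597984 [[0.296, -0.672, 0.679, 1.258], [0.955, 0.212, -0.206, -0.214], [-0.005, 0.71, 0.705, 0.74], [0.0, 0.0, 0.0, 1.0]]
{'mtx': array([[294.21314767,   0.        , 278.64268945],
       [  0.        , 294.21314767, 213.46827573],
       [  0.        ,   0.        ,   1.        ]]), 'k1': 0.0038480660069366676, 'tool_from_camera': array([[ 4.48526042e-04,  2.43431289e-01, -9.69918041e-01,
        -1.57890865e-01],
       [-4.68806757e-04,  9.69918083e-01,  2.43431083e-01,
         6.41646919e-02],
       [ 9.99999790e-01,  3.45518952e-04,  5.49155752e-04,
        -7.98015686e-04],
       [ 0.00000000e+00,  0.00000000e+00,  0.00000000e+00,
         1.00000000e+00]])}
```

View pics/top0.png

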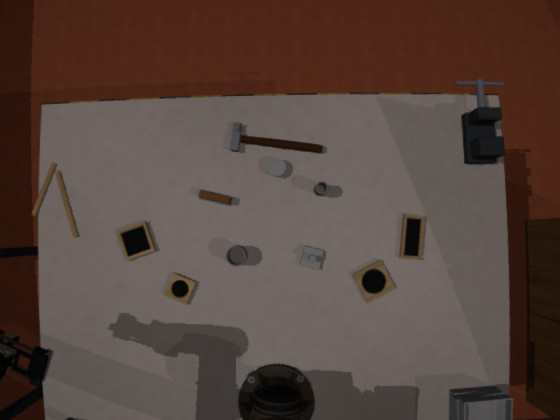

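View pics/scene0.png

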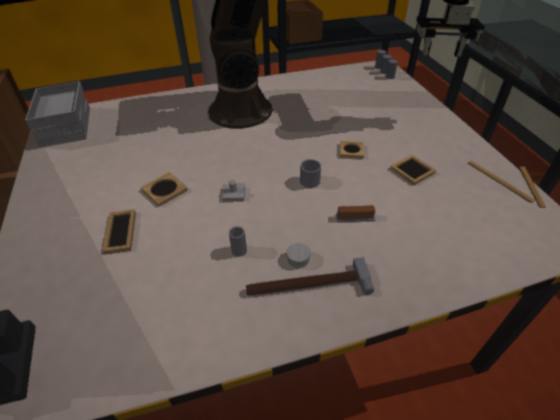

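```bash
cat > h.py <<'E'
import numpy as np,cv2
from plant import get_obs,snapshot,calibration
from scipy.spatial.transform import Rotation as Ro
def pose(o):
    T=np.eye(4);T[:3,:3]=Ro.from_euler('xyz',o['orientation'],degrees=True).as_matrix();T[:3,3]=o['tool_pos'];return T
def slopes(c,uv):
    m=np.array(c['mtx']);d=(np.asarray(uv,float)-[m[0,2],m[1,2]])/m[0,0];s=d.copy()
    for _ in range(8): s=d/(1+c['k1']*(s**2).sum(-1,keepdims=True))
    return s
def cast(c,T,uv,z):
    "pixels to world on plane z"
    s=slopes(c,uv);r=np.c_[s[...,0],-s[...,1],-np.ones(len(s))]@T[:3,:3].T
    return T[:3,3]+r*((z-T[2,3])/r[:,2])[:,None]
def cloud(c,T,d):
    v,u=np.mgrid[:420,:560];s=slopes(c,np.c_[u.ravel(),v.ravel()]);D=d.reshape(-1,1)
    return (np.c_[s[:,0],-s[:,1],-np.ones(len(s))]*D@T[:3,:3].T+T[:3,3]).reshape(420,560,3)
def plan(o,xyz,jaw=None):
    "tool-axes shift (cm) and spin to reach xyz, with the jaw axis heading jaw (deg world, mod 180)"
    T=pose(o);t=T[:3,:3].T@(np.array(xyz)-T[:3,3])*100
    sp=0
    h=np.degrees(np.arctan2(T[1,2],T[0,2]))
    if jaw is not None:
        sp=-np.radians((jaw-h+90)%180-90)  # tool x is down
    return np.round(t,2),round(sp,3),round(h,1)
E
python3 - <<'E'
from h import *
c=calibration('top');T=np.array(c['T']);d=np.load('pics/top0.npy');im=cv2.imread('pics/top0.png')
P=cloud(c,T,d);Z=P[...,2];ok=d>0
b=Z[300:330,280:340];print('bench',np.median(b),b.std())
m=((Z>.008)&ok&(P[...,0]>.2)&(P[...,0]<.95)&(abs(P[...,1])<.6)).astype(np.uint8)
n,l,s,ce=cv2.connectedComponentsWithStats(m)
for i in range(1,n):
    if s[i,4]<60: continue
    q=P[l==i];h=np.percentile(q[:,2],95);px=np.argwhere(l==i)[:,::-1].astype(np.float32);r=cv2.minAreaRect(cast(c,T,px,h)[:,:2].astype(np.float32))
    tq=q[q[:,2]>h-.006][:,:2]
    print(ce[i].round(),s[i,4],'h%.3f'%h,'rect',np.round(r[0],3),np.round(r[1],3),round(r[2],1),'top',tq.mean(0).round(3))
g=cv2.cvtColor(im,cv2.COLOR_BGR2GRAY)
dk=(g<40).astype(np.uint8)
n,l,s,ce=cv2.connectedComponentsWithStats(dk)
for i in range(1,n):
    if 150<s[i,4]<1500:
        cn=cv2.findContours((l==i).astype(np.uint8),0,1)[0][0].reshape(-1,2)
        r=cv2.minAreaRect(cast(c,T,cn,.010)[:,:2].astype(np.float32));print('dark',ce[i].round(),s[i,4],np.round(r[0],4),np.round(r[1],3),round(r[2],1),cast(c,T,[ce[i]],.01)[0].round(4))
E
```

```text
bench 0.00028761680228650555 0.05894991221879946
[269. 142.] 953 h0.030 rect [ 0.808 -0.018] [0.279 0.09 ] 88.1 top [0.797 0.014]
[276. 167.] 283 h0.035 rect [ 0.715 -0.016] [0.054 0.055] 88.8 top [ 0.716 -0.017]
[321. 188.] 112 h0.073 rect [ 0.645 -0.143] [0.035 0.043] 43.6 top [ 0.647 -0.145]
[215. 197.] 273 h0.040 rect [0.627 0.169] [0.098 0.03 ] 72.8 top [0.629 0.17 ]
[412. 237.] 594 h0.018 rect [ 0.496 -0.427] [0.068 0.135] 83.5 top [ 0.495 -0.429]
[135. 241.] 534 h0.018 rect [0.503 0.418] [0.097 0.1  ] 17.8 top [0.502 0.42 ]
[235. 256.] 162 h0.063 rect [0.453 0.107] [0.061 0.058] 88.9 top [0.453 0.108]
[311. 258.] 399 h0.046 rect [ 0.442 -0.113] [0.059 0.059] 75.6 top [ 0.441 -0.116]
[374. 281.] 617 h0.018 rect [ 0.365 -0.303] [0.1   0.098] 27.4 top [ 0.364 -0.306]
[180. 288.] 436 h0.018 rect [0.356 0.284] [0.076 0.077] 66.2 top [0.355 0.284]
[ 38. 358.] 563 h0.336 rect [0.233 0.56 ] [0.083 0.064] 77.5 top [0.224 0.556]
[  3. 367.] 96 h0.428 rect [0.236 0.58 ] [0.015 0.05 ] 85.6 top [0.232 0.588]
dark [555.  10.] 202 [ 1.2613 -0.9924] [0.053 0.109] 79.4 [ 1.2696 -1.0032  0.01  ]
dark [281. 144.] 631 [ 0.791 -0.032] [0.256 0.025] 81.5 [ 0.791  -0.0328  0.01  ]
dark [412. 237.] 499 [ 0.4959 -0.4294] [0.042 0.114] 82.7 [ 0.4959 -0.4293  0.01  ]
dark [135. 241.] 551 [0.5018 0.4218] [0.073 0.073] 18.4 [0.5019 0.4213 0.01  ]
dark [373. 281.] 444 [ 0.3657 -0.3052] [0.071 0.07 ] 88.3 [ 0.3647 -0.3045  0.01  ]
dark [179. 288.] 216 [0.3557 0.2853] [0.046 0.049] 88.9 [0.3548 0.2854 0.01  ]
dark [479. 394.] 565 [-0.0061 -0.6475] [0.045 0.201] 0.5 [-0.0068 -0.6395  0.01  ]
```

Run:
```python
from h import *
o=get_obs();print(plan(o,[.453,.107,.2],90),pose(o)[:3,:3].round(2).tolist())
```

```text
(array([ 2.64, 38.86, 41.83]), np.float64(-0.351), np.float64(-110.1)) [[-0.0, 0.94, -0.34], [-0.0, -0.34, -0.94], [-1.0, 0.0, 0.0]]
```

move_arm(
  commands=[
    [[0.3,2.8,3,0],[0.3,2.8,3,0],[0.3,2.8,3,0],[0.3,2.8,3,0],[0.3,2.8,3,0],[0.3,2.8,3,0],[0.3,2.8,3,0],[0.3,2.8,3,0]],
  ],
)

```text
clock: 0.9
tool_pos: [0.3601, 0.3297, 0.2023]
orientation: [-35.3, 90.0, -145.4]
force: [1.4, -0.2, -0.3]
opening: 0.0875
```

move_arm(
  commands=[
    [[0,2.8,3,0],[0,2.8,3,0],[0,2.8,3,0],[0,2.8,3,0],[0,2.8,3,0],[0,2.4,2.8,0],[0,0,0,0],[0,0,0,0]],
  ],
  jaw=8.7,
)

```text
clock: 1.7
tool_pos: [0.4527, 0.1071, 0.2023]
orientation: [-52.0, 90.0, -162.2]
force: [0.4, 0.5, 0.2]
opening: 0.0871
```

```bash
cat >> h.py <<'E'
def wrist(name=None):
    o=get_obs();p,d=snapshot('wrist');c=calibration('wrist');T=pose(o)@np.array(c['tool_from_camera'])
    if name: cv2.imwrite(f'pics/{name}.png',p[:,:,::-1])
    return o,p,c,T,cloud(c,T,d)
def blobs(name,zlo,zhi=.12,lim=.16):
    "things with a surface between zlo and zhi near the tool axis: top-layer rectangle and circle"
    o,p,c,T,P=wrist(name);t=np.array(o['tool_pos'])
    m=((P[...,2]>zlo)&(P[...,2]<zhi)&(np.hypot(P[...,0]-t[0],P[...,1]-t[1])<lim)).astype(np.uint8)
    n,l,s,ce=cv2.connectedComponentsWithStats(m)
    for i in range(1,n):
        if s[i,4]<150: continue
        q=P[l==i].astype(np.float32);r=cv2.minAreaRect(q[:,:2].copy());k=cv2.minEnclosingCircle(q[:,:2].copy())
        print(ce[i].round(),s[i,4],'h',np.percentile(q[:,2],[5,50,95]).round(3),'rect',np.round(r[0],4),np.round(r[1],3),round(r[2],1),'circ',np.round(k[0],4),round(k[1],4))
    return o,p,c,T,P
E
python3 - <<'E'
from h import *
o,*_=blobs('w1',.045);print(o['clock'],o['tool_pos'],o['joint_pos'],o['opening']);print(plan(o,[.453,.107,.022]))
E
```

```text
[278. 205.] 938 h [0.048 0.059 0.061] rect [0.4518 0.1092] [0.059 0.059] 67.1 circ [0.4518 0.1094] 0.03
1.7 [0.45268245 0.10708915 0.20232754] [ 3.76515429e+01  1.50738356e+00 -2.67932397e+01 -1.07154770e-02
 -6.17254793e+01  3.21143359e+01] 0.08711361613792624
(array([ 1.803e+01,  4.000e-02, -1.000e-02]), 0, np.float64(-110.2))
```

View pics/w1.png

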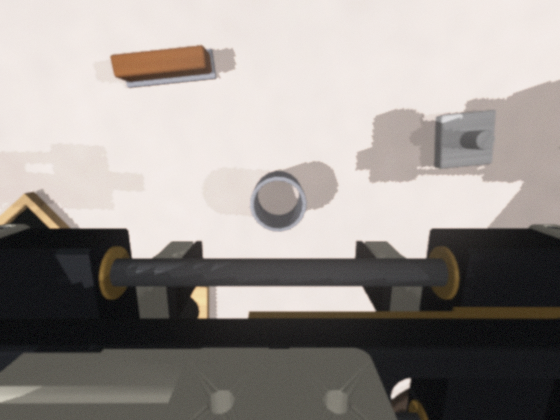

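move_arm(
  commands=[
    [[4,-0.2,-0.2,0],[4,0,0,0],[4,0,0,0],[4,0,0,0],[2,0,0,0],[0,0,0,0]],
  ],
)

```text
clock: 2.35
tool_pos: [0.4494, 0.1103, 0.02]
orientation: [-34.6, 89.7, -144.6]
force: [-0.3, -0.3, 0.7]
opening: 0.0871
```

move_arm(
  commands=[
    [[0,0,0,0],[0,0,0,0],[0,0,0,0],[0,0,0,0],[0,0,0,0],[0,0,0,0],[0,0,0,0],[0,0,0,0]],
  ],
  jaw=5.0,
)

```text
clock: 3.15
tool_pos: [0.4516, 0.1104, 0.0236]
orientation: [137.1, 90.0, 27.0]
force: [-4.0, -1.4, 9.1]
opening: 0.0602
```

move_arm(
  commands=[
    [[-3,0,0,0],[-4,0,0,0],[-4,0,0,0],[-1,0.5,3.5,0],[0,0.5,3.5,0],[0,0.5,3.5,0],[0,0.5,3.5,0],[0,0.5,3.5,0]],
  ],
)

```text
clock: 3.95
tool_pos: [0.4138, -0.0636, 0.1426]
orientation: [177.2, 90.0, 67.1]
force: [1.4, -0.9, -4.8]
opening: 0.0602
```

move_arm(
  commands=[
    [[0,0.5,3.5,0],[0,0.5,3.5,0],[0,0.5,3.5,0],[0,0.5,3.5,0],[0,0.5,3.5,0],[0,0.5,3.5,0],[0,0,2,0],[0,0,0,0]],
  ],
)

```text
clock: 4.75
tool_pos: [0.3625, -0.2902, 0.1421]
orientation: [-102.2, 89.9, 147.5]
force: [-0.7, 0.5, -4.9]
opening: 0.0604
```

Run:
```python
from h import *
o,p,c,T,P=wrist('w2');print(o['clock'],o['tool_pos'],o['force'],o['opening'])
print(plan(o,[.365,-.305,.026]), pose(o)[:3,:3].round(2).tolist())
```

```text
4.75 [ 0.36246589 -0.29023332  0.14210452] [-0.71015381  0.45865716 -4.94261369] 0.06035326557600842
(array([11.61,  0.76,  1.3 ]), 0, np.float64(-110.3)) [[-0.0, 0.94, -0.35], [0.0, -0.35, -0.94], [-1.0, -0.0, -0.0]]
```

View pics/w2.png

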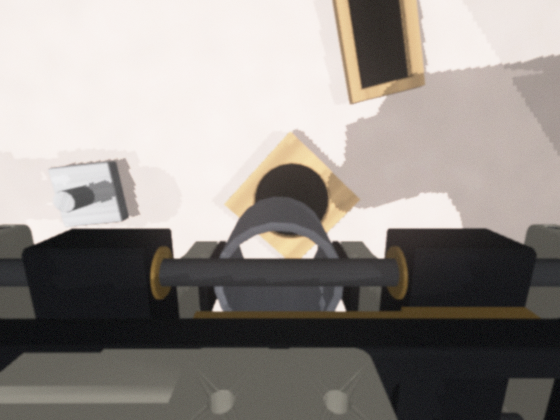

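Run:
```python
from h import *
o=get_obs();c=calibration('wrist');T=pose(o)@np.array(c['tool_from_camera'])
q=cast(c,T,[[224,204],[358,200],[293,131],[292,198]],.014);print(q.round(4),q[:2].mean(0),np.linalg.norm(q[0]-q[1]))
# recess by fitted circle from dark upper arc
im=cv2.imread('pics/w2.png');g=cv2.cvtColor(im,6);m=np.zeros_like(g);m[(g<45)]=1
pts=[]
for u in range(258,328,3):
    col=np.where((g[150:200,u]<50))[0]
    if len(col): pts.append([u,150+col[0]])
w=cast(c,T,pts,.014)[:,:2];A=np.c_[2*w,np.ones(len(w))];s=np.linalg.lstsq(A,(w**2).sum(1),rcond=None)[0];print(s[:2],np.sqrt(s[2]+s[0]**2+s[1]**2))
```

```text
[[ 0.3839 -0.2381  0.014 ]
 [ 0.3415 -0.3642  0.014 ]
 [ 0.4259 -0.3259  0.014 ]
 [ 0.3661 -0.3036  0.014 ]] [ 0.36269737 -0.30113967  0.014     ] 0.1329970622122026
[ 0.35889465 -0.31110038] 0.022132335750118956
```

move_arm(
  commands=[
    [[0,0.7,1.3,0],[2.5,0,0,0],[3,0,0,0],[3,0,0,0],[2,0,0,0],[0.5,0,0,0],[0.2,0,0,0],[0,0,0,0]],
  ],
)

```text
clock: 5.6
tool_pos: [0.3669, -0.3032, 0.0313]
orientation: [89.2, 89.9, -20.9]
force: [0.1, -0.1, -4.1]
opening: 0.0601
```

move_arm(
  commands=[
    [[0,0,0,0],[0,0,0,0]],
  ],
)

```text
clock: 5.8
tool_pos: [0.3668, -0.3035, 0.0315]
orientation: [92.2, 89.9, -17.9]
force: [0.3, -0.6, -3.3]
opening: 0.0602
```

Lower the last 2 mm gently, then open.

move_arm(
  commands=[
    [[0.1,-0.1,0.1,0],[0.1,0,0,0],[0,0,0,0],[0,0,0,0]],
  ],
)

```text
clock: 6.2
tool_pos: [0.365, -0.3041, 0.0296]
orientation: [77.1, 89.9, -33.0]
force: [-3.4, 2.8, 8.4]
opening: 0.0601
```

move_arm(
  commands=[
    [[0,0,0,0],[0,0,0,0],[0,0,0,0],[0,0,0,0],[0,0,0,0],[0,0,0,0]],
  ],
  jaw=8.5,
)

```text
clock: 6.8
tool_pos: [0.3648, -0.3039, 0.0285]
orientation: [-70.2, 90.0, 179.7]
force: [0.9, -0.3, -0.1]
opening: 0.0852
```

move_arm(
  commands=[
    [[-2,0,0,0],[-4,0,0,0],[-4,0,0,0],[-4,0,0,0],[0,0,0,0],[0,0,0,0]],
  ],
)

```text
clock: 7.4
tool_pos: [0.3653, -0.3039, 0.1695]
orientation: [99.2, 89.8, -10.9]
force: [-0.7, 0.4, -0.6]
opening: 0.0852
```

Run:
```python
from h import *
o,p,c,T,P=blobs('w3',.045);print(o['clock'],o['tool_pos'],o['opening'])
blobs(None,.008,.02,.2)
print(plan(o,[.442,-.1145,.2],-14.4),plan(o,[.442,-.1145,.2],75.6))
```

```text
[279. 213.] 1390 h [0.048 0.065 0.067] rect [ 0.3658 -0.3032] [0.059 0.059] 49.6 circ [ 0.3656 -0.303 ] 0.03
7.4 [ 0.36526963 -0.30392634  0.16950749] 0.0851823375138439
[357.  64.] 2822 h [0.011 0.014 0.015] rect [ 0.4777 -0.4253] [0.067 0.104] 83.1 circ [ 0.4777 -0.425 ] 0.0615
[280. 196.] 3619 h [0.012 0.014 0.015] rect [ 0.3624 -0.3026] [0.096 0.096] 26.8 circ [ 0.3627 -0.3027] 0.0669
[108. 195.] 1532 h [0.011 0.016 0.017] rect [ 0.4348 -0.131 ] [0.029 0.06 ] 74.2 circ [ 0.4353 -0.1304] 0.0324
[279. 216.] 169 h [0.009 0.014 0.019] rect [ 0.3543 -0.2994] [0.051 0.028] 72.8 circ [ 0.3651 -0.3028] 0.0255
(array([ -3.04,   0.7 , -20.43]), np.float64(1.471), np.float64(-110.1)) (array([ -3.04,   0.7 , -20.43]), np.float64(-0.1), np.float64(-110.1))
```

View pics/w3.png

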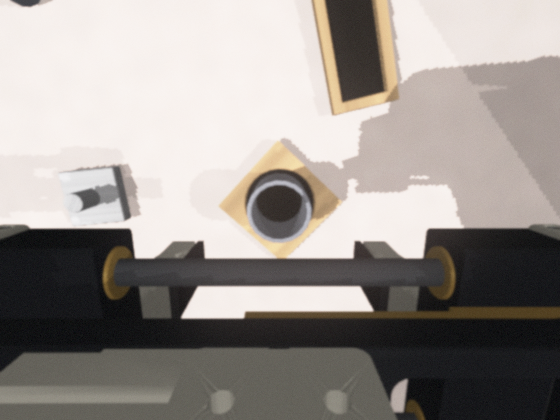

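move_arm(
  commands=[
    [[-0.5,0.1,-4,-0.02],[-0.5,0.1,-4,-0.02],[-0.5,0.1,-4,-0.02],[-0.5,0.1,-4,-0.02],[-0.5,0.2,-4,-0.02],[0,0,-0.4,0],[0,0,0,0],[0,0,0,0]],
  ],
  jaw=6,
)

```text
clock: 8.3
tool_pos: [0.4319, -0.1119, 0.1925]
orientation: [-67.3, 89.9, -171.6]
force: [0.7, -0.2, 0.6]
opening: 0.0598
```

Run:
```python
from h import *
o,p,c,T,P=blobs(None,.042,.05);print(o['clock'],o['tool_pos'],o['opening'])
blobs('w4',.01,.02,.1)
print(plan(o,[.442,-.1145,.021],75),pose(o)[:3,:3].round(3).tolist())
```

```text
[281. 194.] 266 h [0.044 0.046 0.047] rect [ 0.4394 -0.1149] [0.018 0.019] 75.3 circ [ 0.4393 -0.1148] 0.0099
8.3 [ 0.43189834 -0.11185388  0.19253298] 0.059844981432783724
[280. 188.] 2309 h [0.014 0.016 0.017] rect [ 0.4395 -0.115 ] [0.06  0.059] 75.8 circ [ 0.4391 -0.1144] 0.0412
(array([ 1.715e+01,  1.080e+00, -1.000e-02]), np.float64(0.011), np.float64(-104.4)) [[-0.002, 0.969, -0.248], [-0.0, -0.248, -0.969], [-1.0, -0.002, 0.001]]
```

move_arm(
  commands=[
    [[3.5,0.8,0.1,0],[4,0,0,0],[4,0,0,0],[3,0,0,0],[1.6,0,0,0],[0.7,0,0,0],[0.3,0,0,0],[0,0,0,0]],
  ],
)

```text
clock: 9.2
tool_pos: [0.4404, -0.1148, 0.0228]
orientation: [96.1, 90.0, -8.3]
force: [-1.4, 0.0, 0.7]
opening: 0.0601
```

move_arm(
  commands=[
    [[0,0,0,0],[0,0,0,0],[0,0,0,0],[0,0,0,0],[0,0,0,0],[0,0,0,0],[0,0,0,0],[0,0,0,0]],
  ],
  jaw=1,
)

```text
clock: 10.0
tool_pos: [0.4401, -0.1145, 0.0227]
orientation: [-22.5, 90.0, -126.9]
force: [-1.5, -0.4, 4.7]
opening: 0.0192
```

Run:
```python
from h import *
o=get_obs();print(o['clock'],o['tool_pos'],o['opening'],o['force'],o['joint_pos'])
print(plan(o,[.502,.4215,.17],108.2),pose(o)[:3,:3].round(3).tolist())
```

```text
10.0 [ 0.44012416 -0.11449418  0.02269919] 0.01922574778603068 [-1.48292768 -0.44546607  4.73925822] [ 1.03694621e+01  1.42770394e+01 -4.10133411e+01  1.17930134e-02
 -3.47168835e+01  6.52620337e+01]
(array([-14.74,  -7.3 , -53.46]), np.float64(-0.568), np.float64(-104.4)) [[-0.0, 0.969, -0.248], [-0.0, -0.248, -0.969], [-1.0, -0.0, 0.0]]
```

move_arm(
  commands=[
    [[-2,0,0,0],[-4,0,0,0],[-4,0,0,0],[-3,-0.5,-3,0],[-1,-0.5,-4,0],[0,-0.5,-4,0],[0,-0.5,-4,0],[0,-0.5,-4,0]],
  ],
)

```text
clock: 10.8
tool_pos: [0.4625, 0.0774, 0.1623]
orientation: [-126.6, 90.0, 129.0]
force: [0.6, -0.4, -3.0]
opening: 0.0192
```

move_arm(
  commands=[
    [[0,-0.5,-4,0],[0,-0.5,-4,0],[0,-0.5,-4,0],[0,-0.5,-4,0],[0,-0.5,-4,0],[0,-0.5,-4,0],[0,-0.5,-4,0],[0,-0.5,-3.5,0]],
  ],
)

```text
clock: 11.6
tool_pos: [0.502, 0.3927, 0.1613]
orientation: [-42.8, 89.9, -147.1]
force: [0.5, -1.1, -2.9]
opening: 0.0191
```

move_arm(
  commands=[
    [[0,0,0,-0.09],[0,0,0,-0.12],[0,0,0,-0.12],[0,0,0,-0.12],[0,0,0,-0.09],[0,0,0,-0.03],[0,0,0,0],[0,0,0,0]],
  ],
)

```text
clock: 12.4
tool_pos: [0.5022, 0.3907, 0.1618]
orientation: [-70.7, 89.9, -142.5]
force: [-0.3, -0.8, -2.4]
opening: 0.0191
```

Run:
```python
from h import *
o,p,c,T,P=blobs('w5',.007,.02,.2);print(o['clock'],o['tool_pos'],o['opening'],o['force'])
print(plan(o,[.502,.4215,.029],108.2),pose(o)[:3,:3].round(3).tolist())
```

```text
[243. 172.] 2103 h [0.012 0.014 0.015] rect [0.5051 0.4246] [0.084 0.097] 18.2 circ [0.506  0.4247] 0.0631
12.4 [0.50217583 0.39071069 0.16182334] 0.019115518305054653 [-0.26730346 -0.75669583 -2.38052274]
(array([13.28,  0.96, -2.94]), np.float64(0.0), np.float64(-71.8)) [[-0.001, 0.95, 0.313], [-0.001, 0.313, -0.95], [-1.0, -0.001, 0.0]]
```

View pics/w5.png

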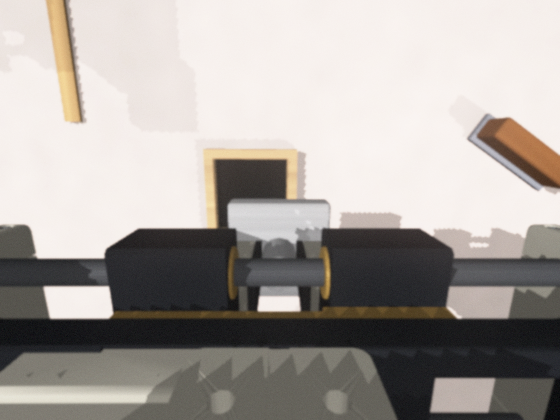

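Run:
```python
from h import *
o=get_obs();c=calibration('wrist');Tp=pose(o);T=Tp@np.array(c['tool_from_camera'])
q=cast(c,T,[[204.5,149.5],[298.5,149.5]],.014);print(np.linalg.norm(q[0]-q[1]))
ce=q.mean(0)-.048*Tp[:3,1];print(ce, plan(o,[ce[0],ce[1],.029]))
```

```text
0.09549144831937008
[0.49997869 0.42036119 0.01404208] (array([13.3 ,  0.72, -2.89]), 0, np.float64(-71.8))
```

move_arm(
  commands=[
    [[0,0.8,-2.9,0],[0,0,0,0],[3,0,0,0],[4,0,0,0],[3,0,0,0],[1,0,0,0],[0,0,0,0],[0,0,0,0]],
  ],
)

```text
clock: 13.25
tool_pos: [0.5018, 0.4218, 0.054]
orientation: [110.6, 89.9, 38.9]
force: [0.4, -0.1, -1.6]
opening: 0.0193
```

Run:
```python
from h import *
o,p,c,T,P=blobs('w6',.007,.02,.2);print(o['clock'],o['tool_pos'],o['opening'],o['force'])
print(plan(o,[.501,.421,.029],108.2))
```

```text
[279. 187.] 3684 h [0.011 0.014 0.015] rect [0.5255 0.4308] [0.043 0.096] 18.3 circ [0.526  0.4309] 0.0521
13.25 [0.50183545 0.42175268 0.05397975] 0.01928093993323433 [ 0.36622593 -0.09258922 -1.61015608]
(array([ 2.5 , -0.11,  0.05]), np.float64(0.002), np.float64(-71.7))
```

View pics/w6.png

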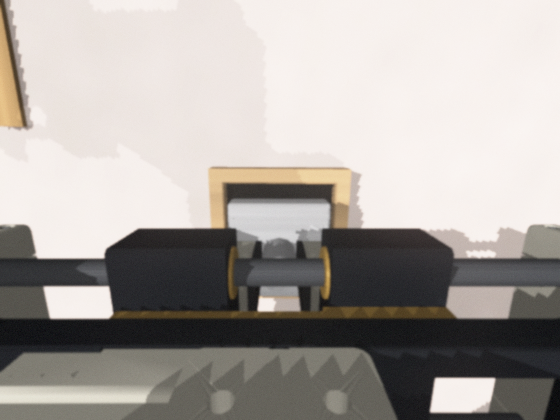

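move_arm(
  commands=[
    [[1,-0.1,0,0],[0.8,0,0,0],[0.4,0,0,0],[0.2,0,0,0],[0.1,0,0,0],[0.05,0,0,0],[0,0,0,0],[0,0,0,0]],
  ],
)

```text
clock: 14.1
tool_pos: [0.4997, 0.4202, 0.0287]
orientation: [-28.5, 90.0, -100.2]
force: [-6.6, -3.6, 11.0]
opening: 0.0194
```

move_arm(
  commands=[
    [[0,0,0,0],[0,0,0,0],[0,0,0,0],[0,0,0,0],[0,0,0,0],[0,0,0,0]],
  ],
  jaw=5,
)

```text
clock: 14.7
tool_pos: [0.5001, 0.4206, 0.0269]
orientation: [-34.1, 90.0, -105.8]
force: [0.1, -0.2, -0.0]
opening: 0.0494
```

move_arm(
  commands=[
    [[-2,0,0,0],[-4,0,0,0],[-4,0,0,0],[-4,0,0,0],[0,0,0,0],[0,0,0,0]],
  ],
)

```text
clock: 15.3
tool_pos: [0.5003, 0.4211, 0.1684]
orientation: [132.9, 89.8, 61.2]
force: [-0.3, -0.2, -1.4]
opening: 0.0499
```

Run:
```python
from h import *
o,p,c,T,P=blobs('w7',.008,.0175,.1);print(o['clock'],o['tool_pos'],o['opening'])
blobs(None,.0185,.03,.1);blobs(None,.045,.06,.1)
print(plan(o,[.628,.170,.2],-17.2),pose(o)[:3,:3].round(3).tolist(),o['joint_pos'])
```

```text
[279. 199.] 3073 h [0.012 0.014 0.015] rect [0.4997 0.4226] [0.096 0.096] 18.2 circ [0.4999 0.4228] 0.0674
15.3 [0.50031487 0.42110786 0.16837015] 0.04986559773181574
[279. 202.] 2754 h [0.02  0.022 0.023] rect [0.499  0.4216] [0.06 0.06] 18.1 circ [0.4986 0.4214] 0.0414
[278. 209.] 340 h [0.049 0.052 0.053] rect [0.4991 0.4216] [0.019 0.019] 36.9 circ [0.499  0.4217] 0.0099
(array([-3.21,  4.26, 27.84]), np.float64(-0.952), np.float64(-71.7)) [[0.001, 0.95, 0.314], [0.002, 0.314, -0.95], [-1.0, 0.002, -0.002]] [ 5.71354850e+01  2.07743726e+01 -6.83337068e+00 -1.25851856e-02
 -6.22355517e+01  5.11483559e+01]
```

move_arm(
  commands=[
    [[-0.4,0.5,3.5,0],[-0.4,0.5,3.5,0],[-0.4,0.5,3.5,0],[-0.4,0.5,3.5,0],[-0.4,0.6,3.5,0],[-0.4,0.6,3.5,0],[-0.4,0.6,3.5,0],[-0.4,0.5,3.4,0]],
  ],
)

```text
clock: 16.25
tool_pos: [0.6285, 0.1676, 0.1976]
orientation: [-77.9, 89.9, -149.6]
force: [-0.5, 1.4, 0.9]
opening: 0.0502
```

move_arm(
  commands=[
    [[0,0,0,-0.12],[0,0,0,-0.14],[0,0,0,-0.14],[0,0,0,-0.14],[0,0,0,-0.14],[0,0,0,-0.14],[0,0,0,-0.13],[0,0,0,0]],
  ],
)

```text
clock: 17.05
tool_pos: [0.628, 0.169, 0.1975]
orientation: [-133.0, 89.9, -150.2]
force: [-0.1, -0.4, 0.2]
opening: 0.0497
```

Run:
```python
from h import *
o,p,c,T,P=blobs('w8',.025,.045,.1);print(o['clock'],o['tool_pos'],o['opening'])
print(plan(o,[.628,.170,.2],-17.2),pose(o)[:3,:3].round(3).tolist(),o['joint_pos'].round(0))
```

```text
[278. 195.] 1664 h [0.034 0.036 0.037] rect [0.6274 0.1736] [0.096 0.022] 75.3 circ [0.6277 0.1735] 0.0487
17.05 [0.62797077 0.16895673 0.19751857] 0.04967358567279173
(array([-0.25,  0.1 , -0.03]), np.float64(0.0), np.float64(-17.2)) [[-0.002, 0.295, 0.955], [-0.001, 0.955, -0.295], [-1.0, -0.002, -0.002]] [ 32.  19.  -5.  -0. -66. 131.]
```

move_arm(
  commands=[
    [[4,0.4,-0.2,-0.044],[4,0,0,0],[4,0,0,0],[3.5,0,0,0],[1.8,0,0,0],[0.8,0,0,0],[0.3,0,0,0],[0,0,0,0]],
  ],
)

```text
clock: 17.9
tool_pos: [0.6281, 0.1738, 0.0154]
orientation: [23.6, 90.0, 8.7]
force: [0.3, 0.9, -0.4]
opening: 0.0501
```

move_arm(
  commands=[
    [[0,0,0,0],[0,0,0,0],[0,0,0,0],[0,0,0,0],[0,0,0,0],[0,0,0,0],[0,0,0,0],[0,0,0,0]],
  ],
  jaw=1.2,
)

```text
clock: 18.7
tool_pos: [0.628, 0.1738, 0.0156]
orientation: [30.8, 90.0, 16.1]
force: [-1.2, -1.1, 5.7]
opening: 0.0215
```

Run:
```python
from h import *
o=get_obs();print(o['clock'],o['tool_pos'],o['opening'],o['force'])
print(plan(o,[.496,-.429,.15],-97.2),pose(o)[:3,:3].round(3).tolist())
```

```text
18.7 [0.62797113 0.17377779 0.01562323] 0.021465036682543015 [-1.24696643 -1.11698427  5.7454221 ]
(array([-13.46, -61.65,   2.59]), np.float64(1.439), np.float64(-14.7)) [[0.001, 0.255, 0.967], [0.0, 0.967, -0.255], [-1.0, 0.0, 0.001]]
```

move_arm(
  commands=[
    [[-2,0,0,0],[-4,0,0,0],[-4,-1,0,0],[-3,-3,0.2,0],[-1,-4,0.2,0],[0,-4,0.2,0],[0,-4,0.2,0],[0,-4,0.2,0]],
  ],
)

```text
clock: 19.5
tool_pos: [0.5855, -0.0237, 0.1548]
orientation: [172.5, 90.0, 157.8]
force: [0.5, 0.7, -1.4]
opening: 0.022
```

move_arm(
  commands=[
    [[0,-4,0.2,0],[0,-4,0.2,0],[0,-4,0.2,0],[0,-4,0.2,0],[0,-4,0.2,0],[0,-4,0.2,0],[0,-4,0.2,0],[0,-4,0.2,0]],
  ],
)

```text
clock: 20.3
tool_pos: [0.5221, -0.3192, 0.1541]
orientation: [-83.9, 87.8, -100.6]
force: [0.4, -0.3, -1.2]
opening: 0.0221
```

move_arm(
  commands=[
    [[0,-4,0.1,0],[0,-3,0.1,0],[0,-1.6,0,0],[0,0,0,0.08],[0,0,0,0.12],[0,0,0,0.12],[0,0,0,0.12],[0,0,0,0.12]],
  ],
)

```text
clock: 21.1
tool_pos: [0.5047, -0.3761, 0.1562]
orientation: [-49.4, 84.8, -100.5]
force: [0.1, -0.6, -1.4]
opening: 0.0216
```

move_arm(
  commands=[
    [[0,0,0,0.12],[0,0,0,0.12],[0,0,0,0.12],[0,0,0,0.12],[0,0,0,0.12],[0,0,0,0.12],[0,0,0,0.08],[0,0,0,0.05]],
  ],
)

```text
clock: 21.9
tool_pos: [0.5047, -0.3761, 0.1562]
orientation: [-0.8, 84.8, -100.5]
force: [0.5, -0.8, -0.5]
opening: 0.0217
```

move_arm(
  commands=[
    [[0,0,0,0],[0,0,0,0]],
  ],
)

```text
clock: 22.1
tool_pos: [0.5047, -0.3763, 0.1562]
orientation: [-1.0, 84.8, -100.5]
force: [0.1, -0.4, -0.7]
opening: 0.0217
```

Run:
```python
from h import *
o,p,c,T,P=blobs('w9',.007,.02,.2);print(o['clock'],o['tool_pos'],o['opening'],o['force'])
print(plan(o,[.496,-.429,.06],-97.2),pose(o)[:3,:3].round(3).tolist())
```

```text
[326. 167.] 1744 h [0.01  0.014 0.015] rect [ 0.5138 -0.4297] [0.066 0.095] 83.1 circ [ 0.514  -0.4292] 0.0575
22.1 [ 0.50472543 -0.37628142  0.15623363] 0.02169361270162679 [ 0.10925645 -0.39140649 -0.65852635]
(array([10.07,  0.02,  4.45]), np.float64(-0.039), np.float64(-99.5)) [[-0.016, 0.986, -0.164], [-0.089, -0.165, -0.982], [-0.996, -0.002, 0.09]]
```

View pics/w9.png

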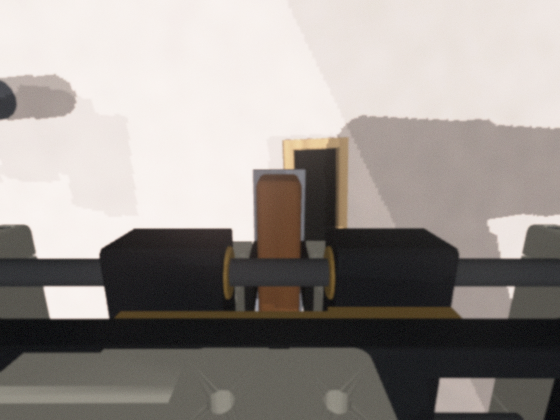

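move_arm(
  commands=[
    [[1,0,2,-0.02],[2,-0.1,2.3,-0.024],[3,0,0,0],[2,0,0,0],[1,0,0,0],[0,0,0,0],[0,0,0,0]],
  ],
)

```text
clock: 22.85
tool_pos: [0.4961, -0.4269, 0.0713]
orientation: [-3.0, 84.8, -100.0]
force: [0.1, 0.5, -0.2]
opening: 0.0215
```

Run:
```python
from h import *
o,p,c,T,P=blobs('w10',.007,.02,.2);print(o['clock'],o['tool_pos'],o['opening'],o['force'],o['joint_pos'].round(1))
print(plan(o,[.495,-.4266,.022],-97),pose(o)[:3,:3].round(3).tolist())
```

```text
[273. 177.] 3744 h [0.012 0.014 0.015] rect [ 0.521  -0.4307] [0.066 0.08 ] 83.0 circ [ 0.5222 -0.4309] 0.051
22.85 [ 0.49610231 -0.42692757  0.07133973] 0.021506581767140136 [ 0.1465315   0.50447837 -0.23777477] [-20.7  24.8 -18.    7.1 -46.5  98.9]
(array([ 4.91, -0.09, -0.47]), np.float64(0.0), np.float64(-97.0)) [[-0.016, 0.992, -0.121], [-0.089, -0.122, -0.988], [-0.996, -0.005, 0.091]]
```

View pics/w10.png

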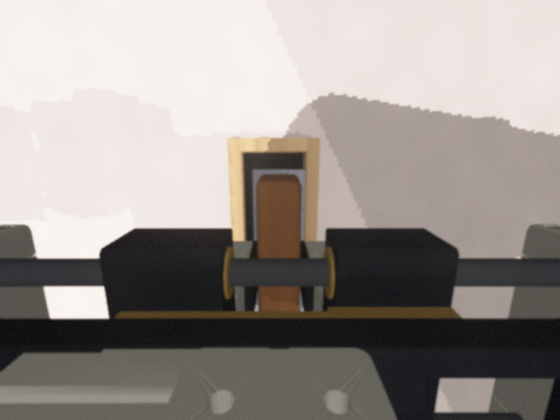

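move_arm(
  commands=[
    [[1,-0.1,-0.5,0],[1.5,0,0,0],[1,0,0,0],[0.7,0,0,0],[0.4,0,0,0],[0.2,0,0,0],[0,0,0,0],[0,0,0,0]],
  ],
)

```text
clock: 23.7
tool_pos: [0.4945, -0.4262, 0.0229]
orientation: [-3.0, 84.8, -100.1]
force: [-1.8, 0.3, 3.3]
opening: 0.0216
```

Run:
```python
from h import *
o=get_obs();print(o['clock'],o['tool_pos'],o['opening'],o['force'])
print(plan(o,[.4945,-.4265,.0225],-97))
```

```text
23.7 [ 0.4945172  -0.42620771  0.02292372] 0.021625005165457054 [-1.84326288  0.27732173  3.26965405]
(array([0.04, 0.  , 0.03]), np.float64(-0.001), np.float64(-97.0))
```

Contact felt; release (open modestly) and rise.

move_arm(
  commands=[
    [[0,0,0,0],[0,0,0,0],[0,0,0,0],[0,0,0,0],[0,0,0,0],[0,0,0,0]],
  ],
  jaw=4.5,
)

```text
clock: 24.3
tool_pos: [0.4943, -0.426, 0.0222]
orientation: [-3.5, 84.8, -100.6]
force: [-0.2, -0.1, 0.6]
opening: 0.045
```

move_arm(
  commands=[
    [[-1.5,0,0,0],[-3,0,0,0],[-4,0,0,0],[-4,0,0,0],[-3,0,0,0],[0,0,0,0],[0,0,0,0]],
  ],
)

```text
clock: 25.0
tool_pos: [0.4971, -0.4121, 0.1774]
orientation: [-2.2, 84.8, -99.3]
force: [-0.1, 0.0, -0.5]
opening: 0.0455
```

Run:
```python
from h import *
o,p,c,T,P=blobs('w11',.036,.055,.15);print(o['clock'],o['tool_pos'],o['opening'],o['joint_pos'].round(1))
blobs(None,.008,.0175,.2)
```

```text
[281. 203.] 1936 h [0.039 0.042 0.043] rect [ 0.4931 -0.4261] [0.022 0.095] 82.6 circ [ 0.4931 -0.4252] 0.0483
25.0 [ 0.49712951 -0.412097    0.17744272] 0.04554919942791293 [-19.3  18.3 -11.9   6.  -59.   99.2]
[281. 194.] 2973 h [0.012 0.014 0.015] rect [ 0.4934 -0.4273] [0.066 0.137] 83.0 circ [ 0.4936 -0.4276] 0.0753
[271. 191.] 428 h [0.01  0.012 0.014] rect [ 0.4925 -0.4264] [0.031 0.099] 82.3 circ [ 0.4928 -0.4258] 0.0515
```

move_arm(
  commands=[
    [[-0.6,1.4,-3.5,0],[-0.6,1.4,-3.5,0],[-0.6,1.4,-3.5,0],[-0.6,1.4,-3.5,0],[-0.6,1.5,-3.5,0],[-0.6,1.5,-3.5,0],[-0.6,1.4,-3.5,0],[-0.6,1.4,-3.5,0]],
  ],
  jaw=6.2,
)

```text
clock: 25.9
tool_pos: [0.6449, -0.1438, 0.1969]
orientation: [-5.2, 84.8, -102.3]
force: [0.5, 0.3, -0.2]
opening: 0.0617
```

move_arm(
  commands=[
    [[0,0,0,0.13],[0,0,0,0.14],[0,0,0,0.14],[0,0,0,0.14],[0,0,0,0.14],[0,0,0,0.14],[0,0,0,0.14],[0,0,0,0.14]],
  ],
)

```text
clock: 26.7
tool_pos: [0.6442, -0.1453, 0.1966]
orientation: [58.6, 84.8, -102.4]
force: [-0.0, -0.2, 0.2]
opening: 0.0622
```

move_arm(
  commands=[
    [[0,0,0,0.14],[0,0,0,0.14],[0,0,0,0.14],[0,0,0,0.09],[0,0,0,0],[0,0,0,0]],
  ],
)

```text
clock: 27.3
tool_pos: [0.6445, -0.1453, 0.1973]
orientation: [88.0, 84.8, -101.7]
force: [-0.8, 0.2, 0.4]
opening: 0.0619
```

Run:
```python
from h import *
o,p,c,T,P=blobs('w12',.05,.09,.15);print(o['clock'],o['tool_pos'],o['opening'],o['joint_pos'].round(1))
print(plan(o,[.645,-.145,.035],170),pose(o)[:3,:3].round(3).tolist())
```

```text
[277. 218.] 579 h [0.053 0.069 0.071] rect [ 0.645  -0.1454] [0.037 0.036] 80.5 circ [ 0.6453 -0.1452] 0.019
27.3 [ 0.64452214 -0.14530255  0.19732745] 0.0619353126065411 [  7.1  20.3  -5.9   5.4 -65.5 -19.1]
(array([16.16, -1.51, -0.09]), np.float64(0.005), np.float64(170.3)) [[-0.018, -0.168, -0.986], [-0.089, -0.982, 0.169], [-0.996, 0.091, 0.003]]
```

View pics/w12.png

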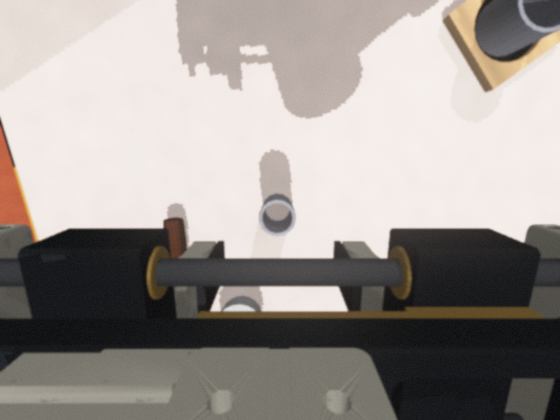

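move_arm(
  commands=[
    [[3,-1.4,-0.1,0],[4,0,0,0],[4,0,0,0],[3,0,0,0],[1.6,0,0,0],[0.8,0,0,0],[0.3,0,0,0],[0,0,0,0]],
  ],
)

```text
clock: 28.15
tool_pos: [0.646, -0.1465, 0.0313]
orientation: [89.6, 84.8, -100.2]
force: [0.2, -0.9, -0.4]
opening: 0.0621
```

move_arm(
  commands=[
    [[0,0,0,0],[0,0,0,0],[0,0,0,0],[0,0,0,0],[0,0,0,0],[0,0,0,0],[0,0,0,0],[0,0,0,0]],
  ],
  jaw=2.8,
)

```text
clock: 28.95
tool_pos: [0.6458, -0.1465, 0.0316]
orientation: [89.8, 84.8, -100.1]
force: [-1.6, 0.6, 5.2]
opening: 0.0377
```

Run:
```python
from h import *
o=get_obs();print(o['clock'],o['tool_pos'],o['opening'],o['force'])
print(plan(o,[.356,.2835,.15]),pose(o)[:3,:3].round(3).tolist())
```

```text
28.95 [ 0.64584275 -0.14645007  0.03161447] 0.03769603314003577 [-1.58184919  0.63156542  5.19474256]
(array([-15.16, -36.17,  35.92]), 0, np.float64(170.1)) [[-0.016, -0.171, -0.985], [-0.089, -0.981, 0.171], [-0.996, 0.09, 0.0]]
```

move_arm(
  commands=[
    [[-2,0,0,0],[-4,0,0,0],[-4,0,0,0],[-0.4,-2,2,0],[-0.4,-2.8,2.8,0],[-0.4,-2.8,2.8,0],[-0.4,-2.8,2.8,0],[-0.4,-2.8,2.8,0]],
  ],
)

```text
clock: 29.75
tool_pos: [0.5386, 0.0173, 0.1382]
orientation: [88.9, 84.8, -101.1]
force: [0.3, 1.2, -1.8]
opening: 0.0375
```

move_arm(
  commands=[
    [[-0.4,-2.8,2.8,0],[-0.4,-2.8,2.8,0],[-0.4,-2.8,2.8,0],[-0.4,-2.8,2.8,0],[-0.4,-2.8,2.8,0],[-0.4,-2.8,2.8,0],[-0.4,-2.8,2.8,0],[-0.4,-2.4,2.4,0]],
  ],
)

```text
clock: 30.55
tool_pos: [0.3599, 0.2739, 0.1507]
orientation: [89.1, 84.8, -100.8]
force: [1.2, 0.3, -1.8]
opening: 0.0376
```

Run:
```python
from h import *
o,p,c,T,P=blobs('w13',.007,.02,.2);print(o['clock'],o['tool_pos'],o['opening'],o['force'])
print(plan(o,[.356,.2835,.06]),pose(o)[:3,:3].round(3).tolist())
```

```text
[290. 208.] 1815 h [0.012 0.014 0.015] rect [0.3521 0.2848] [0.071 0.074] 66.6 circ [0.3525 0.284 ] 0.0504
[279. 254.] 223 h [0.012 0.014 0.015] rect [0.3661 0.3134] [0.009 0.037] 80.3 circ [0.3663 0.3145] 0.0185
30.55 [0.35989842 0.2739182  0.15071617] 0.0376443963686438 [ 1.23333307  0.25277074 -1.84212374]
(array([ 8.96, -1.69,  0.54]), 0, np.float64(170.1)) [[-0.017, -0.17, -0.985], [-0.089, -0.981, 0.171], [-0.996, 0.09, 0.001]]
```

View pics/w13.png

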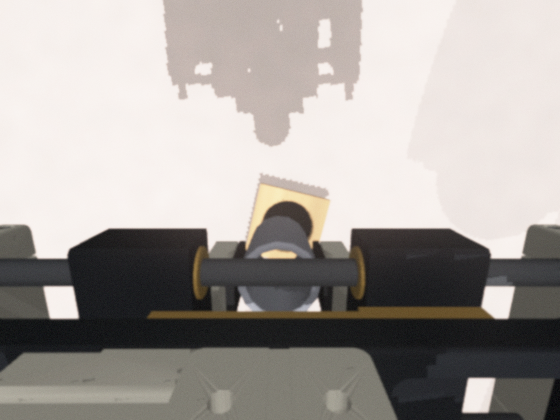

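move_arm(
  commands=[
    [[0,-1.8,0.7,0],[2,0,0,0],[3.5,0,0,0],[2.5,0,0,0],[1.4,0,0,0],[0.5,0,0,0],[0,0,0,0],[0,0,0,0]],
  ],
)

```text
clock: 31.4
tool_pos: [0.3564, 0.2834, 0.0512]
orientation: [89.6, 84.9, -100.3]
force: [0.0, 0.4, -1.8]
opening: 0.0375
```

Run:
```python
from h import *
o,p,c,T,P=blobs('w14',.007,.02,.2);print(o['clock'],o['tool_pos'],o['opening'],o['force'])
print(plan(o,[.3542,.2838,.0385]))
```

```text
[287. 208.] 3404 h [0.012 0.014 0.015] rect [0.3477 0.2745] [0.048 0.074] 66.5 circ [0.347  0.2726] 0.0428
31.4 [0.35642795 0.28337423 0.0511953 ] 0.037502274803796906 [ 0.0130874   0.3701678  -1.84655886]
(array([ 1.26, -0.12,  0.23]), 0, np.float64(170.1))
```

View pics/w14.png

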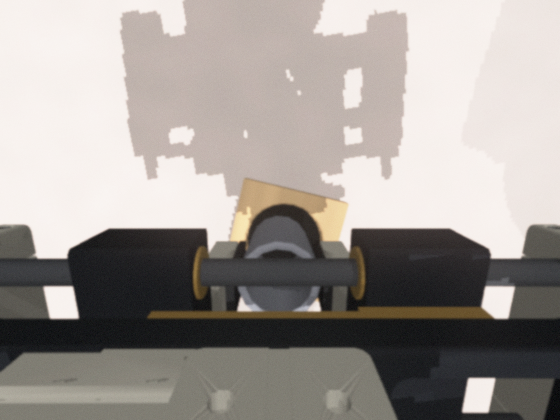

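move_arm(
  commands=[
    [[0.3,-0.1,0.2,0],[0.4,0,0,0],[0.3,0,0,0],[0.2,0,0,0],[0.1,0,0,0],[0.1,0,0,0],[0,0,0,0],[0,0,0,0]],
  ],
)

```text
clock: 32.25
tool_pos: [0.3539, 0.2829, 0.0375]
orientation: [89.5, 84.8, -100.4]
force: [-3.6, -2.4, 11.4]
opening: 0.0376
```

Seated (11 N contact at the expected height). Release, retreat straight up along the tool, and check.

move_arm(
  commands=[
    [[0,0,0,0],[0,0,0,0],[0,0,0,0],[0,0,0,0],[0,0,0,0],[0,0,0,0],[0,0,0,0]],
  ],
  jaw=6.2,
)

```text
clock: 32.95
tool_pos: [0.3539, 0.2829, 0.0366]
orientation: [89.3, 84.8, -100.5]
force: [0.0, 0.1, 0.1]
opening: 0.0623
```

move_arm(
  commands=[
    [[-1.5,0,0,0],[-3,0,0,0],[-4,0,0,0],[-4,0,0,0],[-3,0,0,0],[0,0,0,0],[0,0,0,0]],
  ],
)

```text
clock: 33.65
tool_pos: [0.3564, 0.2969, 0.1914]
orientation: [89.4, 84.9, -100.5]
force: [1.1, 0.0, -0.4]
opening: 0.0619
```

Run:
```python
from h import *
o,p,c,T,P=blobs('w15',.06,.09,.12);print(o['clock'],o['tool_pos'],o['opening'])
blobs(None,.008,.0175,.12)
p,d=snapshot('top');cv2.imwrite('pics/top1.png',p[:,:,::-1])
p,d=snapshot('scene');cv2.imwrite('pics/scene1.png',p[:,:,::-1])
```

```text
[279. 206.] 566 h [0.062 0.075 0.077] rect [0.353  0.2839] [0.037 0.036] 79.3 circ [0.3532 0.284 ] 0.019
33.65 [0.35643033 0.29694595 0.19143257] 0.06187009609414833
[279. 200.] 2343 h [0.012 0.014 0.015] rect [0.3528 0.2865] [0.074 0.074] 66.5 circ [0.3529 0.2861] 0.0518
```

View pics/scene1.png

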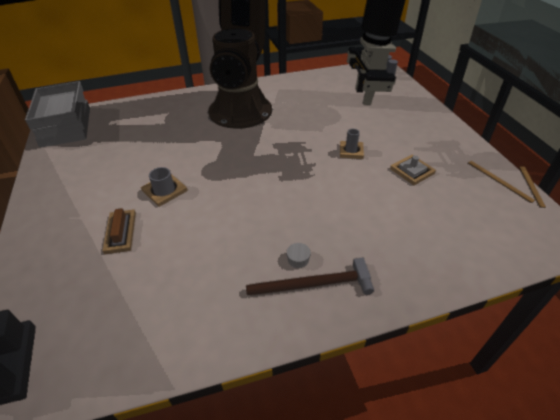

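```bash
python3 -c "
from plant import close_job
print(close_job())"
```

```text
the job is handed in; nothing more can be done
None
```

All four pieces are in their own trays, standing upright and released, and I handed the job in at about 34 s of the 117 s allowed.

| Piece | Offset from recess centre | Height check (seated value) |
|---|---|---|
| Mould | about 3 mm | top at 66 mm (66) |
| Pad | about 1 mm, yaw within 0.2° | plate top at 22 mm (22) |
| Bar | about 1 mm, angle within 1° | top at 42 mm (42) |
| Tube | about 2.5 mm | top at 75–77 mm (76) |

The mould was measured just after release and not re-measured. In the last scene picture it is still in its tray, and the hammer and tin are where they started. I judged that by eye, without measuring it. The gripper was open and clear of everything.

**What went wrong:** while I carried the bar, the wrist's last joint probably hit its range limit, which left the tool tilted by about 5°. The bar was released with that tilt and settled flat. For the tube I turned the jaws so the tilt did not pass to it.

**Where measurements disagreed:** the overhead and wrist cameras differed by 2–3 mm on the tray positions, well within the tolerance.

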